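# Rock a tight cutter insert out of its socket

## Task

The blade insert of the vegetable cutter is stuck tight in its socket and has to come out for cleaning. Take it by its upright grip and rock it out along the cutter's length rather than yanking it straight up: tip it over to the robot's right so that the left end comes free while the right end is still seated, then rock it back well past level to the left, without letting the left end drop in again, so that the right end comes free too. Then lift it out and finish still holding it, upright and still, just clear of its socket, about two centimetres above the cutter, and leave the other things alone.

Things in the scene. Friction and masses are not known exactly. Their poses are not given: they have to be found in the camera images.
- cutter: Low white plastic vegetable cutter base, 100 (x) x 160 (y) x 48 mm high, fixed to the worktop by suction feet. Origin: centre of its underside. Its y axis runs along its length to its left end, x away from the robot, z up. Its top has a rectangular socket, 39 (x) x 87 (y) mm, 28 mm deep (floor 20 mm above the worktop), centred.
- socket_mouth (a point): Centre of the socket's mouth, level with the top of the cutter (48 mm above the worktop).
- catch_left (a joint): Spring-loaded rounded catch in the +y end wall of the socket, 31 mm above the worktop, hooked over the rib at the insert's left foot. Value: how far it is pushed back, 0 to 0.007 m. It holds its end of the insert down with up to about 25 N and lets go once that end has risen about 9 mm; the freed end then springs up to rest on it, about 13 mm up; pushed down hard it snaps in again.
- catch_right (a joint): The same catch in the -y end wall, for the insert's right end. Pulled straight up, the insert must overcome both catches at once (about 50 N).
- insert: Grey plastic blade insert seated in the socket. Origin: centre of its underside, 20 mm above the worktop when seated; axes then parallel to the cutter's. Block 36 (x) x 76 (y) x 30 mm high, 84 mm long over the ribs at its feet, low blades on top (to 38 mm), square upright grip 24 x 24 mm in the middle with its top 104 mm above the underside. 0.18 to 0.35 kg.
- insert_grip (a point): Point on the axis of the insert's grip, 88 mm above its underside (108 mm above the worktop when seated): where to grasp. Tipping the insert about 0.2 rad about its x axis (this point moves some 18 mm along y, towards -y to raise the left end) raises one end by 15 mm and frees it if the other stays down.
- end_left (a point): Bottom edge of the insert's +y end, on its centre plane (38 mm from the origin along +y). Freed when over 10 mm above its seated height, which is 20 mm above the worktop.
- end_right (a point): Bottom edge of the insert's -y end (38 mm from the origin along -y). Freed when over 10 mm above its seated height, which is 20 mm above the worktop.
- pepper_mill: Dark wooden pepper mill, 58 mm across, 160 mm high, standing nearby; not to be disturbed. Origin: centre of its underside.
- honey_jar: Jar with a round lid, 65 mm across, 90 mm high, standing nearby; not to be disturbed. Origin: centre of its underside.
- tin: Food tin, 57 mm across, 72 mm high, standing nearby; not to be disturbed. Origin: centre of its underside.
- salt_shaker: Salt shaker, 44 mm across, 90 mm high, standing nearby; not to be disturbed. Origin: centre of its underside.
There are look-alikes about, which are no part of the job. There is more than one size of the insert; the one meant has the size given above.

How it is judged (in metres and radians):
On the way, in this order (a step that is already met when the one before it is completed fails the run):
1. the insert is tipped so that its left (+y) end is free of its catch (raised over 10 mm) while its right end is still seated (raised under 5 mm) (z of end_left in the frame of cutter above 0.03 m and z of end_right in the frame of cutter below 0.025 m), for 0.1 s.
2. it is rocked back past level (grip over 4 mm to the left of the cutter's middle): the right end is raised over 10 mm, the left end still raised over 5 mm and not yet out of the socket (z of end_right in the frame of cutter above 0.03 m and z of end_left in the frame of cutter between 0.025 and 0.048 m and y of insert_grip in the frame of cutter above 0.004 m), for 0.05 s.
At the end, for the whole second after the job is handed in: The insert is still held in the fingers, upright within 0.15 rad, not turned by more than 0.25 rad, at rest (under 20 mm/s), touching nothing else, over its socket within 30 mm, with both its ends 5 to 45 mm above the top of the cutter (z of end_left in the frame of cutter between 0.053 and 0.093 m and z of end_right in the frame of cutter between 0.053 and 0.093 m and horizontal distance between insert and socket_mouth below 0.03 m and angle between insert's own z axis and vertical below 0.15 rad and angle between the y axis of insert and the y axis of cutter, either way round below 0.25 rad and linear speed of insert below 0.02 m/s and contact force between the fingers and insert above 1 N and contact force between insert and cutter below 0.1 N); the arm keeps its last pose, push and grip.
It fails at once if the pepper mill is moved over 30 mm or tipped (distance of pepper_mill from where it was at the start of the episode above 0.03 m or angle between pepper_mill's own z axis and vertical above 0.3 rad).
It fails at once if the honey jar is moved over 30 mm or tipped (distance of honey_jar from where it was at the start of the episode above 0.03 m or angle between honey_jar's own z axis and vertical above 0.3 rad).
It fails at once if the tin is moved over 30 mm or tipped (distance of tin from where it was at the start of the episode above 0.03 m or angle between tin's own z axis and vertical above 0.3 rad).
It fails at once if the salt shaker is moved over 30 mm or tipped (distance of salt_shaker from where it was at the start of the episode above 0.03 m or angle between salt_shaker's own z axis and vertical above 0.3 rad).
It also fails if it takes over 38 s, if anything falls off the work surface, if the arm or the gripper's body presses on something with over 40 N, if the wrist force passes 120 N, or if a joint passes its speed limit or range.

## Robot

A 7-joint arm with a two-finger parallel gripper is mounted at the origin on a cart in front of the work surface, level with it; the furniture and walls round the work are solid. World frame = base frame: x ahead of the robot, y to its left, z up, the work surface at z = 0. Lengths are in mm, angles in rad, forces in N, time in s.
With the tool pointing down it reaches from about 350 to 900 mm from the base axis. Payload 8.1 kg.
Tool frame: the origin (TCP) lies between the finger pads; the fingertips stand 17 mm ahead of it and the grasp point (between the pads) lies 2 mm behind it; z points along the fingers, y is the line along which they close (so a half turn about z gives the same grasp; the last joint's range is limited). The gripper opens to 85 mm and grips with 20 to 120 N. Pads are 22 mm wide; open, the fingers measure 114 mm over their backs; the gripper's body (76 mm by 85 mm) begins 54 mm behind the grasp point. The pads swing forward as they close: fully open they stand 13 mm farther back than shut.
Start: joints at [-1.415, 0.434, 0.025, 1.573, -0.012, 1.134, -0.075], TCP at [159.977, 604.192, 248.323] pointing down, gripper open.
Joint ranges: [-2.62, 2.62], [-0.44, 2.09], [-1.27, 1.32], [0.08, 2.57], [-1.32, 4.46], [0.12, 2], [-2.74, 2.74]. Speed limits (rad/s): [2.22, 2.22, 3.01, 3.01, 3.14, 3.14, 3.14].

## Interface

Orientations are given as a unit quaternion [x, y, z, w].
In Python, from workcell import observe, optics, order gives the robot as it stands. The module is installed in compiled form; this text tells all that it offers.
- The arm moves only by the shell command python3 -m crank 'ROWS'. ROWS is a JSON object of lists of equal length, an entry for each row: "jaw": the opening, from -1 (shut) to 1 (fully open); "travel": the shift along the tool's x, y, z in cm, a list of three; "turn": the turn about the tool's z in rad. In form: {"jaw": [jaw, ...], "travel": [[dx, dy, dz], ...], "turn": [turn, ...]}. A call has 1 to 8 rows; each row is the pose to reach, as a shift and turn from the pose commanded when the call began, along the tool's axes at that moment; what a row does not reach only later rows make up. A row lasts 1/10 s, in which the tool goes at most 50 mm and 8.59 degrees, less where a joint would pass 70% of its speed; a pose out of reach is approached as far as the arm can. A call with a gripper value outside its range is refused whole. The fingers move at their own pace and stop on an object; the grip force is fixed at half the most. Time passes only in rows, so rows that repeat a pose let the fingers close. It gives the time, the measured TCP pose, the force, the opening and the grip force at its end, in the units of the state.
- observe(): the state, without advancing time (a new reading comes with each control period).
- optics.snapshot(name): name is "scene" or "top" or "wrist"; returns a dict with "color" (384x512x3 uint8, red, green, blue), "intrinsics" (3x3 intrinsics, pixels), "k1" (the pictures are not rectified: a ray, as slopes to the right and down, at radius r is drawn at 1 + k1 r^2 times it, then the intrinsics apply), "R" (3x3) and "t" (3): a world point X has camera coordinates R X + t; the wrist camera has in their place "hand_eye" (4x4, takes a point from camera to tool coordinates, whose origin is the TCP and whose axes are the flange's). Camera axes: x right, y down, z forward; pixel columns grow to the right and rows downward; lengths in mm; the calibration is good to about 2 mm. A picture is of the moment at which its call begins: read the wrist's pose just before it. There is no depth.
- order.finish_job(): hands the job in; it is judged then, once.
Trained networks look in the newest picture that a camera, given by its name, has taken for a name from the list of things; names that differ only in an ending like _2 or _b are one class to them, and where a whole thing is asked for, a point or a joint stands for the part that bears it (a point fixed in the world has none). Each returns a list of dicts, best first, with "score" (0 to 1); they miss things now and then, are a little off and sometimes report something else, mostly with a low value. They report only what shows in the picture. A call takes as long as a camera call. They do not tell look-alikes from the thing itself.
- optics.find_in(camera, label): "box" ([left, top, width, height] in pixels, round what is visible of it).
- optics.trace(camera, label): "pixels" (384x512 bool, what is visible of it) and "box" ([left, top, width, height] in pixels, round what is visible of it).
- optics.tip_of(camera, label): "at" ([column, row] in pixels: a listed point, or the origin of a listed thing).
The state is a dict: "time": time; "joints": joint angles; "joint_velocities": joint speeds; "joint_efforts": joint torques, N m; "ee_pos": TCP position; "tool_rot": TCP orientation; "contact_force": force on the tool from outside, world axes, zero at the start; "wrist_torque": the same for the moment, N m; "finger_gap": opening from 0.0 (shut) to 1.0 (fully open); "grip_force": force on a finger pad.
Only numpy, scipy, OpenCV 4.12 (cv2) and the standard library are available. Lean on these libraries where they do the work, as an engineer would, in place of code of your own. Each camera call takes 0.05 s, during which the arm holds its last target. There are 200 camera calls.

## Working session

There is one attempt and no reset: what is moved stays moved. The work goes in short steps, Python scripts to look and compute and a shell command to move; the robot and the scene stay as the last step left them, time stands still between calls to the robot, and variables do not carry over. Pictures are saved under pics/ and viewed, at most 11 in all, crops included, and the job is handed in when it is done.

```bash
mkdir -p pics; cat > h.py <<'E'
import numpy as np, cv2
from workcell import observe, optics, order
from scipy.spatial.transform import Rotation as Ro
def ray(s,uv):
    K=np.array(s["intrinsics"]);k=s["k1"]
    d=np.array([(uv[0]-K[0,2])/K[0,0],(uv[1]-K[1,2])/K[1,1]]);q=d.copy()
    for _ in range(30): q=d/(1+k*(q@q))
    return np.array([q[0],q[1],1.])
def world(s,uv,z,st=None):
    r=ray(s,uv)
    if "R" in s:
        R=np.array(s["R"]);t=np.array(s["t"]);o=-R.T@t;d=R.T@r
    else:
        H=np.array(s["hand_eye"]);T=Ro.from_quat(st["tool_rot"]).as_matrix()
        d=T@H[:3,:3]@r;o=T@H[:3,3]+np.array(st["ee_pos"])
    return o+d*(z-o[2])/d[2]
def save(s,n): cv2.imwrite("pics/"+n,s["color"][:,:,::-1])
E
python3 - <<'E'
from h import *
st=observe();print({k:np.round(v,3) for k,v in st.items()})
for c in("scene","top"):
    s=optics.snapshot(c);save(s,c+"0.png")
    for l,z in(("insert_grip",108),("socket_mouth",48),("end_left",20),("end_right",20)):
        print(c,l,[(round(d["score"],2),np.round(d["at"]),np.round(world(s,d["at"],z))) for d in optics.tip_of(c,l)[:4]])
    for l in("insert","cutter","pepper_mill","honey_jar","tin","salt_shaker"):
        print(c,l,[(round(d["score"],2),np.round(d["box"])) for d in optics.find_in(c,l)[:4]],[(round(d["score"],2),np.round(world(s,d["at"],20 if l=="insert" else 0))) for d in optics.tip_of(c,l)[:4]])
E
```

```text
{'time': np.float64(0.0), 'joints': array([-1.415,  0.435,  0.025,  1.574, -0.012,  1.134, -0.075]), 'joint_velocities': array([ 0.001, -0.003, -0.001,  0.   ,  0.001,  0.001, -0.   ]), 'joint_efforts': array([ 1.0000e-03, -6.7046e+01,  1.0250e+00, -3.1622e+01,  1.6000e-02,
        1.2000e-02,  0.0000e+00]), 'ee_pos': array([159.883, 603.709, 247.501]), 'tool_rot': array([ 0.129,  0.992, -0.001, -0.   ]), 'contact_force': array([-0.801,  0.262,  0.236]), 'wrist_torque': array([-0.003,  0.029,  0.027]), 'grip_force': np.float64(0.0), 'finger_gap': np.float64(0.999)}
scene insert_grip [(0.76, array([302., 191.]), array([658., -95., 108.])), (0.7, array([241., 204.]), array([461., -85., 108.])), (0.58, array([232., 176.]), array([518.,  99., 108.])), (0.51, array([230., 176.]), array([511., 101., 108.]))]
scene socket_mouth [(0.8, array([231., 196.]), array([506.,  85.,  48.]))]
scene end_left [(0.92, array([315., 232.]), array([ 642., -193.,   20.])), (0.9, array([232., 251.]), array([ 391., -167.,   20.])), (0.61, array([223., 198.]), array([498., 132.,  20.]))]
scene end_right [(0.85
[... 1831 characters left out ...]
, 192.,  28.,  14.])), (0.66, array([294., 142.,  32.,  41.])), (0.63, array([280., 202.,  38.,  42.]))] [(0.89, array([448., -98.,  20.])), (0.58, array([ 632., -136.,   20.])), (0.52, array([515.,  89.,  20.]))]
top cutter [(0.57, array([208., 177.,  57.,  48.]))] [(0.92, array([518.,  94.,   0.])), (0.5, array([532.,  89.,   0.])), (0.46, array([519.,  89.,   0.]))]
top pepper_mill [] [(0.66, array([621., 317.,   0.])), (0.33, array([504., 134.,   0.]))]
top honey_jar [(0.72, array([151., 215.,  25.,  23.]))] [(0.76, array([420., 313.,   0.]))]
top tin [(0.85, array([342., 154.,  25.,  22.]))] [(0.62, array([ 624., -268.,    0.]))]
top salt_shaker [] [(0.51, array([ 450., -268.,    0.]))]
```

```bash
python3 - <<'E'
import cv2
a=cv2.imread("pics/top0.png")[120:270,130:400];b=cv2.imread("pics/scene0.png")[120:290,150:350]
cv2.imwrite("pics/a.png",cv2.resize(a,(800,444),interpolation=2));cv2.imwrite("pics/b.png",cv2.resize(b,(680,578),interpolation=2))
E
```

```text
(no output)
```

View pics/a.png

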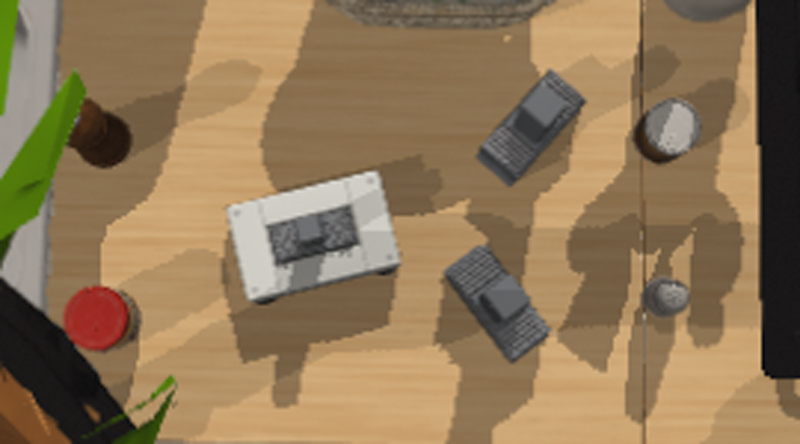

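View pics/b.png

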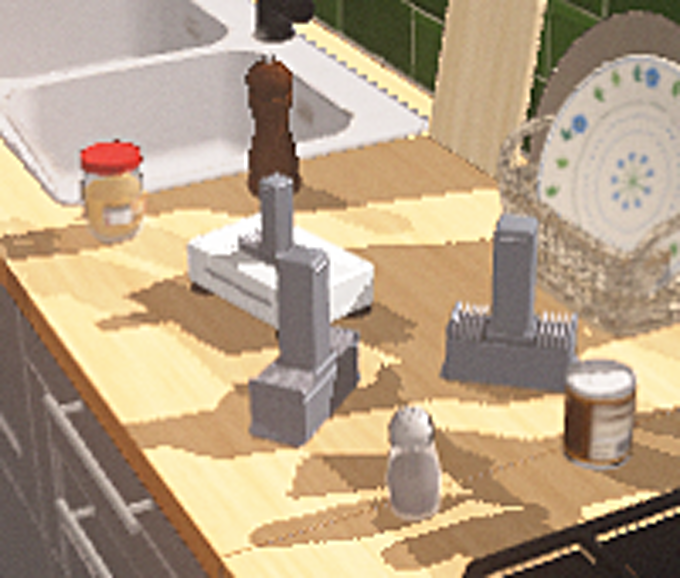

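The insert in the white cutter is the target; the two free-standing grips, at crop (530,125) and (497,300), are look-alikes. The mill, jar, tin and shaker are all well away from it.

```bash
python3 - <<'E'
from h import *
s=optics.snapshot("top");st=observe()
c=np.array([[228,207],[380,172],[400,267],[255,302]])/2.963+[130,120]
P=np.array([world(s,p,48) for p in c]);print(P.round(), P.mean(0))
y=(P[0]-P[1]+P[3]-P[2]);print(np.arctan2(-y[0],y[1]),[np.linalg.norm(P[i]-P[i-1]).round() for i in range(4)])
i=np.array([[268,222],[352,206],[359,245],[277,265]])/2.963+[130,120]
Q=np.array([world(s,p,50) for p in i]);print(Q.round(),Q.mean(0))
print(world(s,np.array([312,230])/2.963+[130,120],124))
T=Ro.from_quat(st["tool_rot"]).as_matrix();print(T.round(3));print((T.T@(np.array([512,90,250])-st["ee_pos"])/10).round(2))
E
```

```text
[[538. 179.  48.]
 [576.  25.  48.]
 [480.   4.  48.]
 [443. 149.  48.]] [509.26125773  89.12125514  48.        ]
0.24896071352828864 [np.float64(100.0), np.float64(158.0), np.float64(99.0), np.float64(150.0)]
[[523. 138.  50.]
 [541.  53.  50.]
 [502.  45.  50.]
 [480. 127.  50.]] [511.42953259  90.7852497   50.        ]
[509.10810971  88.42938601 124.        ]
[[-0.967  0.256  0.   ]
 [ 0.256  0.967 -0.   ]
 [-0.    -0.    -1.   ]]
[-47.19 -40.69  -0.17]
```

```bash
python3 -m crank '{"jaw":[1,1,1,1,1,1,1,1],"travel":[[-4,-3.4,0],[-8,-6.8,0],[-12,-10.2,0],[-16,-13.6,0],[-19,-16.5,0],[-23,-19.9,0],[-27,-23.3,0],[-30,-26,0]],"turn":[0.14,0.28,0.42,0.56,0.7,0.84,0.98,1.07]}'; python3 - <<'E'
from h import *
st=observe();T=Ro.from_quat(st["tool_rot"]).as_matrix();print(T.round(3),st["joints"].round(2));print((T.T@(np.array([490,88,250])-st["ee_pos"])/10).round(2))
E
```

```text
time: 2.55
ee_pos: [384.5, 274.2, 248.7]
tool_rot: [0.619, 0.785, 0.001, 0.0]
contact_force: [1.2, 1.3, 0.4]
finger_gap: 1.002
grip_force: 0.0
[[-0.234  0.972  0.001]
 [ 0.972  0.234  0.001]
 [ 0.001  0.001 -1.   ]] [-1.05  0.18  0.38  1.95 -0.08  1.02 -0.4 ]
[-20.57   5.9   -0.14]
```

```bash
python3 -m crank '{"jaw":[1,1,1,1,1,1,1,1],"travel":[[-4,1.5,0],[-8,3,0],[-12,4.5,0],[-16,6,0],[-20,7.5,0],[-20.9,7.9,0],[-20.9,7.9,0],[-20.9,7.9,0]],"turn":[0,0,0,0,0,0,0,0]}'; python3 - <<'E'
from h import *
st=observe();s=optics.snapshot("wrist");save(s,"w1.png")
print(st["ee_pos"].round(1),np.array(s["hand_eye"]).round(2))
for l,z in(("insert_grip",108),("socket_mouth",48),("insert",20),("end_left",20),("end_right",20)):
    print(l,[(round(d["score"],2),np.round(d["at"]),np.round(world(s,d["at"],z,st))) for d in optics.tip_of("wrist",l)[:3]])
E
```

```text
time: 3.35
ee_pos: [509.6, 93.3, 248.1]
tool_rot: [0.616, 0.788, 0.0, -0.0]
contact_force: [0.7, 0.4, 0.0]
finger_gap: 0.999
grip_force: 0.0
[509.6  93.3 248.1] [[   0.     -0.96   -0.28   71.05]
 [   1.      0.      0.     -0.78]
 [   0.     -0.28    0.96 -125.2 ]
 [   0.      0.      0.      1.  ]]
insert_grip [(0.65, array([258., 186.]), array([511.,  92., 108.]))]
socket_mouth []
insert [(0.85, array([304., 337.]), array([ 626., -117.,   20.])), (0.63, array([178., 282.]), array([450., -75.,  20.])), (0.59, array([258., 166.]), array([511.,  92.,  20.]))]
end_left [(0.89, array([324., 359.]), array([ 665., -147.,   20.])), (0.67, array([260., 128.]), array([503., 132.,  20.]))]
end_right [(0.97, array([256., 197.]), array([518.,  56.,  20.])), (0.85, array([277., 308.]), array([579., -82.,  20.])), (0.7, array([213., 270.]), array([489., -47.,  20.]))]
```

View pics/w1.png

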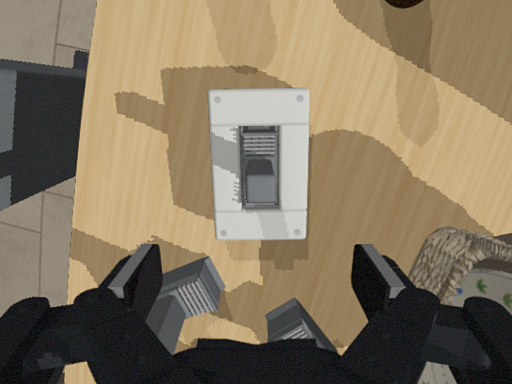

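The cutter is at about columns 209–310, rows 88–239, square to the tool. The grip is at about (260,185), roughly under the TCP. I'll go down around it next.

```bash
python3 -m crank '{"jaw":[1,1,1,1,1,1,1,1],"travel":[[-0.1,0,2],[-0.2,0,4.5],[-0.2,0,7],[-0.2,0,9.5],[-0.2,0,11.5],[-0.2,0,11.5],[-0.2,0,11.5],[-0.2,0,11.5]],"turn":[0,0,0,0,0,0,0,0]}'; python3 - <<'E'
from h import *
st=observe();s=optics.snapshot("wrist");save(s,"w2.png")
T=Ro.from_quat(st["tool_rot"]).as_matrix()
print(st["ee_pos"].round(1),T.round(3))
for l,z in(("insert_grip",108),("insert",20),("end_left",20),("end_right",20)):
    print(l,[(round(d["score"],2),np.round(d["at"]),np.round(world(s,d["at"],z,st)),(T.T@(world(s,d["at"],z,st)-st["ee_pos"])).round(1)) for d in optics.tip_of("wrist",l)[:3]])
E
```

```text
time: 4.45
ee_pos: [511.4, 90.4, 134.5]
tool_rot: [0.617, 0.787, 0.001, 0.0]
contact_force: [0.3, 0.6, -0.4]
finger_gap: 1.002
grip_force: 0.0
[511.4  90.4 134.5] [[-0.24   0.971  0.002]
 [ 0.971  0.24   0.001]
 [ 0.     0.002 -1.   ]]
insert_grip [(0.75, array([262., 237.]), array([513.,  93., 108.]), array([ 2.7,  2. , 26.5]))]
insert [(0.98, array([151., 344.]), array([452., -74.,  20.]), array([-145. ,  -97.3,  114.3])), (0.85, array([259., 190.]), array([512.,  93.,  20.]), array([  2.7,   1.5, 114.5]))]
end_left [(0.97, array([256., 139.]), array([501., 130.,  20.]), array([ 41.4,  -1. , 114.5]))]
end_right [(0.75, array([197., 329.]), array([490., -45.,  20.]), array([-126.4,  -53.3,  114.4]))]
```

View pics/w2.png

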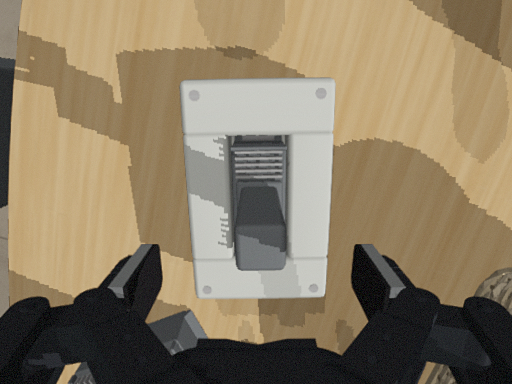

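The insert sits at columns 232–288 and the grip lies between the fingers, about 2.5 mm ahead along tool x. I'll correct for that, go down and close.

```bash
python3 -m crank '{"jaw":[1,1,1,0.2,-1,-1,-1,-1],"travel":[[0.25,0.1,1.2],[0.25,0.1,2.85],[0.25,0.1,2.85],[0.25,0.1,2.85],[0.25,0.1,2.85],[0.25,0.1,2.85],[0.25,0.1,2.85],[0.25,0.1,2.85]],"turn":[0,0,0,0,0,0,0,0]}'; python3 -m crank '{"jaw":[-1,-1,-1,-1],"travel":[[0,0,0],[0,0,0],[0,0,0],[0,0,0]],"turn":[0,0,0,0]}'
```

```text
time: 5.5
ee_pos: [511.5, 92.9, 105.3]
tool_rot: [0.617, 0.787, 0.001, 0.0]
contact_force: [0.7, 0.3, 2.9]
finger_gap: 0.274
grip_force: 58.9
time: 5.9
ee_pos: [511.5, 92.9, 105.3]
tool_rot: [0.617, 0.787, 0.001, 0.0]
contact_force: [-0.9, 1.1, 5.7]
finger_gap: 0.272
grip_force: 59.3
```

```bash
python3 -m crank '{"jaw":[-1,-1,-1,-1,-1,-1,-1,-1],"travel":[[-0.23,0,-0.09],[-0.45,0,-0.18],[-0.68,0,-0.26],[-0.9,0,-0.34],[-1.13,0,-0.41],[-1.36,0,-0.47],[-1.6,0,-0.53],[-1.6,0,-0.53]],"turn":[0,0,0,0,0,0,0,0]}'; python3 - <<'E'
from h import *
st=observe();T=Ro.from_quat(st["tool_rot"]).as_matrix()
print((T.T@(st["ee_pos"]-np.array([511.5,92.9,105.3]))).round(1),st["wrist_torque"].round(2))
E
```

```text
time: 6.7
ee_pos: [514.9, 79.2, 110.1]
tool_rot: [0.616, 0.788, 0.001, -0.001]
contact_force: [0.2, 3.0, 5.9]
finger_gap: 0.272
grip_force: 63.2
[-14.1  -0.   -4.9] [ 1.2  -0.05  0.17]
```

```bash
python3 -m crank '{"jaw":[-1,-1,-1,-1,-1],"travel":[[-0.2,0,-0.05],[-0.4,0,-0.08],[-0.5,0,-0.1],[-0.5,0,-0.1],[-0.5,0,-0.1]],"turn":[0,0,0,0,0]}'; python3 - <<'E'
from h import *
st=observe();T=Ro.from_quat(st["tool_rot"]).as_matrix()
print((T.T@(st["ee_pos"]-np.array([511.5,92.9,105.3]))).round(1),st["wrist_torque"].round(2))
s=optics.snapshot("wrist");save(s,"w3.png")
s=optics.snapshot("scene");a=s["color"][150:240,180:280,::-1]
w=cv2.imread("pics/w3.png")
cv2.imwrite("pics/c3.png",np.hstack([cv2.resize(a,(427,384),interpolation=2),w[:,70:440]]))
E
```

```text
time: 7.2
ee_pos: [516.0, 74.7, 111.1]
tool_rot: [0.616, 0.788, 0.001, -0.001]
contact_force: [0.2, 7.7, 0.3]
finger_gap: 0.272
grip_force: 62.6
[-18.7  -0.   -5.9] [ 2.25 -0.01  0.1 ]
```

View pics/c3.png

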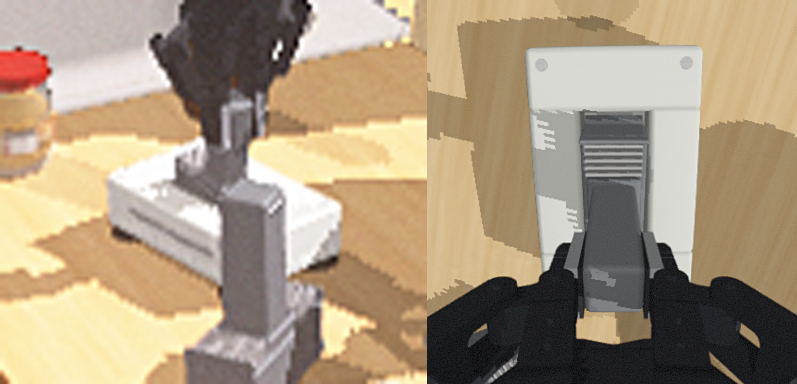

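The insert is tipped right: its left end (wrist view about (615,135)) is raised, and the TCP arc (-18.7, +5.9 mm) matches 0.2 rad about a seated right end. Now I'll rock it back while rising.

```bash
python3 -m crank '{"jaw":[-1,-1,-1,-1,-1,-1,-1],"travel":[[0.2,0,-0.1],[0.5,0,-0.25],[0.8,0,-0.4],[1.1,0,-0.5],[1.4,0,-0.6],[1.7,0,-0.75],[1.7,0,-0.75]],"turn":[0,0,0,0,0,0,0]}'; python3 - <<'E'
from h import *
st=observe();T=Ro.from_quat(st["tool_rot"]).as_matrix()
print((T.T@(st["ee_pos"]-np.array([511.5,92.9,105.3]))).round(1),st["wrist_torque"].round(2))
s=optics.snapshot("wrist");save(s,"w4.png")
s=optics.snapshot("scene");a=s["color"][150:240,180:280,::-1]
w=cv2.imread("pics/w4.png")
cv2.imwrite("pics/c4.png",np.hstack([cv2.resize(a,(427,384),interpolation=2),w[:,70:440]]))
E
```

```text
time: 8.0
ee_pos: [513.1, 86.5, 119.5]
tool_rot: [0.617, 0.787, -0.0, 0.002]
contact_force: [1.9, -7.3, 5.0]
finger_gap: 0.271
grip_force: 63.3
[ -6.6   0.  -14.2] [-2.13 -0.56  0.26]
```

View pics/c4.png

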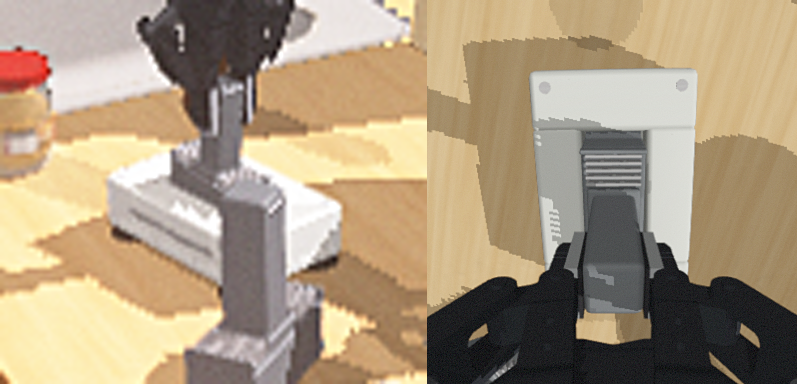

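The grip is tilted less and the left end is still raised at the wrist view's (615,150). I'll continue past level to the left.

```bash
python3 -m crank '{"jaw":[-1,-1,-1,-1,-1,-1,-1],"travel":[[0.35,0,-0.1],[0.7,0,-0.15],[1.05,0,-0.2],[1.4,0,-0.2],[1.75,0,-0.2],[2,0,-0.2],[2,0,-0.2]],"turn":[0,0,0,0,0,0,0]}'; python3 - <<'E'
from h import *
st=observe();T=Ro.from_quat(st["tool_rot"]).as_matrix()
print((T.T@(st["ee_pos"]-np.array([511.5,92.9,105.3]))).round(1),st["wrist_torque"].round(2))
s=optics.snapshot("wrist");save(s,"w5.png")
s=optics.snapshot("scene");a=s["color"][150:240,180:280,::-1]
w=cv2.imread("pics/w5.png")
cv2.imwrite("pics/c5.png",np.hstack([cv2.resize(a,(427,384),interpolation=2),w[:,70:440]]))
E
```

```text
time: 8.8
ee_pos: [509.1, 104.1, 122.4]
tool_rot: [0.618, 0.786, -0.0, 0.002]
contact_force: [1.1, -12.9, 18.4]
finger_gap: 0.275
grip_force: 65.7
[ 11.4   0.3 -17.1] [-3.29 -0.09  0.21]
```

View pics/c5.png

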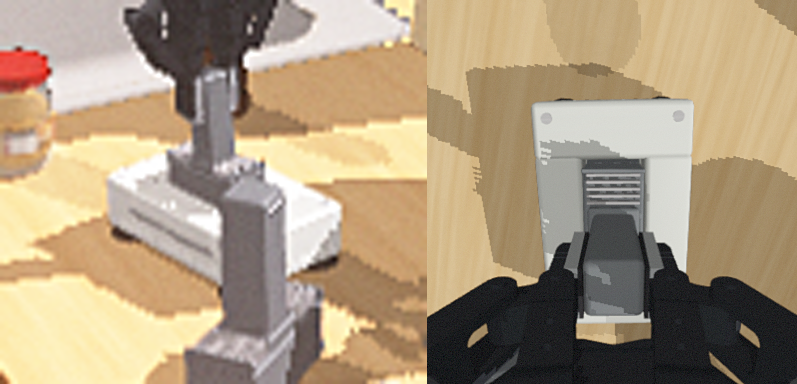

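```bash
python3 -m crank '{"jaw":[-1,-1,-1,-1],"travel":[[0.2,0,-0.12],[0.4,0,-0.22],[0.4,0,-0.22],[0.4,0,-0.22]],"turn":[0,0,0,0]}'; python3 - <<'E'
from h import *
st=observe();T=Ro.from_quat(st["tool_rot"]).as_matrix()
o=(T.T@(st["ee_pos"]-np.array([511.5,92.9,105.3])));print(o.round(1),st["wrist_torque"].round(2))
s=optics.snapshot("wrist");save(s,"w6.png")
H=np.array(s["hand_eye"]);K=np.array(s["intrinsics"]);k=s["k1"]
def proj(p): # tool coords
    c=np.linalg.inv(H)@np.r_[p,1];q=c[:2]/c[2];q=q*(1+k*q@q);return (K[:2,:2]@q+K[:2,2]).round(0)
def ins(th,y,z,x,oo): # insert yz -> tool coords; grip point (88) at tool z=-2+slip ; th>0 tips right
    dy=y*np.cos(th)-(z-88)*np.sin(th); dz=y*np.sin(th)+(z-88)*np.cos(th)
    return np.array([dy,x,-2-dz])
for nm,o2 in(("w3",(-18.7,5.9)),("w5",(11.4,17.1)),("now",(o[0],-o[2]))):
    for th in(-.3,-.2,-.1,0,.1,.2): print(nm,th,"blk left top edge",proj(ins(th,38,30,0,o2)),"griptop L",proj(ins(th,12,104,0,o2)))
for c in("wrist",): print([(round(d["score"],2),np.round(d["at"])) for l in("end_left","insert") for d in optics.tip_of(c,l)[:2]])
cv2.imwrite("pics/c6.png",cv2.resize(cv2.imread("pics/w6.png")[80:340,120:400],(646,600),interpolation=2))
E
```

```text
time: 9.3
ee_pos: [507.6, 109.0, 123.9]
tool_rot: [0.618, 0.786, -0.0, 0.002]
contact_force: [2.4, -9.1, 8.2]
finger_gap: 0.272
grip_force: 64.7
[ 16.5   0.1 -18.7] [-2.37 -0.61  0.08]
w3 -0.3 blk left top edge [258. 186.] griptop L [258. 249.]
w3 -0.2 blk left top edge [258. 176.] griptop L [258. 253.]
w3 -0.1 blk left top edge [258. 167.] griptop L [258. 259.]
w3 0 blk left top edge [258. 158.] griptop L [258. 264.]
w3 0.1 blk left top edge [258. 149.] griptop L [258. 270.]
w3 0.2 blk left top edge [258. 141.] griptop L [258. 275.]
w5 -0.3 blk left top edge [258. 186.] griptop L [258. 249.]
w5 -0.2 blk left top edge [258. 176.] griptop L [258. 253.]
w5 -0.1 blk left top edge [258. 167.] griptop L [258. 259.]
w5 0 blk left top edge [258. 158.] griptop L [258. 264.]
w5 0.1 blk left top edge [258. 149.] griptop L [258. 270.]
w5 0.2 blk left top edge [258. 141.] griptop L [258. 275.]
now -0.3 blk left top edge [258. 186.] griptop L [258. 249.]
now -0.2 blk left top edge [258. 176.] griptop L [258. 253.]
now -0.1 blk left top edge [258. 167.] griptop L [258. 259.]
now 0 blk left top edge [258. 158.] griptop L [258. 264.]
now 0.1 blk left top edge [258. 149.] griptop L [258. 270.]
now 0.2 blk left top edge [258. 141.] griptop L [258. 275.]
[(0.86, array([257., 168.])), (0.8, array([150., 363.])), (0.69, array([258., 224.]))]
```

View pics/c6.png

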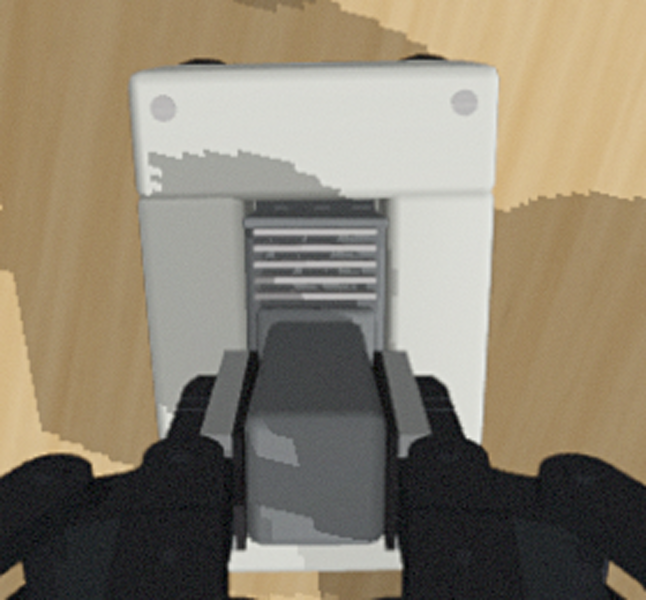

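Now tilted left by about 0.17 rad: the block edge is at row 173, where 0.17 predicts it. That puts the left end about 13 mm up and the right about 27 mm. I'll straighten it against the socket wall while it is still shallowly inside, then lift.

```bash
python3 -m crank '{"jaw":[-1,-1,-1,-1,-1,-1,-1],"travel":[[-0.4,0,-0.2],[-0.9,0,-0.35],[-1.4,0,-0.4],[-1.9,0,-0.4],[-2.3,0,-0.4],[-2.4,0,-0.4],[-2.4,0,-0.4]],"turn":[0,0,0,0,0,0,0]}'; python3 - <<'E'
from h import *
st=observe();T=Ro.from_quat(st["tool_rot"]).as_matrix()
o=(T.T@(st["ee_pos"]-np.array([511.5,92.9,105.3])));print(o.round(1),st["wrist_torque"].round(2))
s=optics.snapshot("wrist");save(s,"w7.png")
g=cv2.cvtColor(s["color"],cv2.COLOR_RGB2GRAY);print(g[130:200,240:276].mean(1).round())
E
```

```text
time: 10.15
ee_pos: [512.1, 91.0, 128.0]
tool_rot: [0.616, 0.788, 0.001, -0.001]
contact_force: [-3.4, 9.8, 14.2]
finger_gap: 0.273
grip_force: 65.5
[ -1.9   0.1 -22.7] [ 1.68  0.68 -0.05]
[216. 216. 214. 207. 200. 194. 182. 160. 156. 161. 157. 149. 137. 134.
 140. 140. 140. 140. 140. 141. 141. 140. 140. 141. 141. 141. 140. 140.
 140. 140. 141. 142. 131. 106.  92.  93.  94.  94.  94.  83.  67.  66.
  66.  87. 119. 134. 130. 104. 139. 183. 172. 122.  93.  88.  90. 144.
 183. 174. 126.  92.  87.  88. 143. 183. 173. 125.  91.  85.  87. 145.]
```

```bash
python3 - <<'E'
from h import *
ims=[]
for n in("w3","w5","w6","w7"):
    g=cv2.imread(f"pics/{n}.png");ims.append(cv2.resize(g[90:330,190:330],(200,343*1),interpolation=2))
cv2.imwrite("pics/m.png",np.hstack(ims))
E
```

```text
(no output)
```

View pics/m.png

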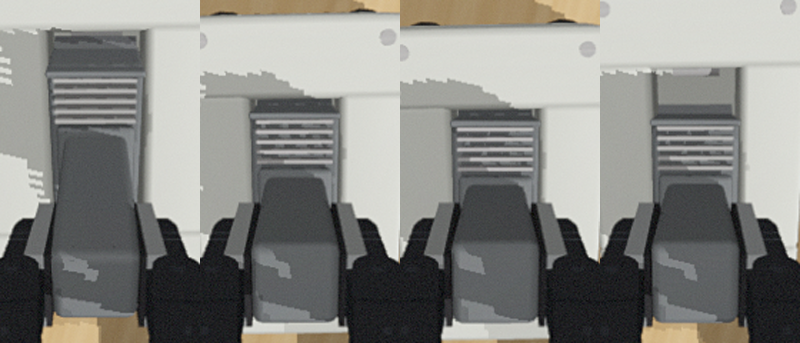

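The last step moved the insert right without rotating it: the gap at its left end is now wide and the tilt is still about -0.17. Its right foot rode over the socket edge. I'll lift it clear, then level it by pressing its lower left foot gently on the cutter's left top.

```bash
python3 -m crank '{"jaw":[-1,-1,-1,-1,-1,-1,-1,-1],"travel":[[0,0,-1],[0,0,-2],[0.6,0,-2.2],[1.6,0,-2.2],[2.6,0,-2.2],[3.4,0,-2.2],[3.4,0,-2.2],[3.4,0,-2.2]],"turn":[0,0,0,0,0,0,0,0]}'; python3 - <<'E'
from h import *
st=observe();T=Ro.from_quat(st["tool_rot"]).as_matrix()
o=(T.T@(st["ee_pos"]-np.array([511.5,92.9,105.3])));print(o.round(1),st["wrist_torque"].round(2))
s=optics.snapshot("wrist");save(s,"w8.png")
E
```

```text
time: 11.0
ee_pos: [503.6, 122.1, 148.6]
tool_rot: [0.616, 0.788, -0.0, -0.0]
contact_force: [0.6, -0.2, -3.3]
finger_gap: 0.269
grip_force: 63.1
[ 30.2  -0.6 -43.3] [0.05 0.   0.02]
```

```bash
python3 -m crank '{"jaw":[-1,-1,-1,-1,-1],"travel":[[0.1,0,0.5],[0.1,0,0.9],[0.1,0,1.1],[0.1,0,1.2],[0.1,0,1.2]],"turn":[0,0,0,0,0]}'; python3 -m crank '{"jaw":[-1,-1,-1],"travel":[[0,0,0.15],[0,0,0.3],[0,0,0.3]],"turn":[0,0,0]}'
```

```text
time: 11.55
ee_pos: [503.5, 122.5, 137.0]
tool_rot: [0.617, 0.787, -0.0, -0.0]
contact_force: [-2.2, -0.4, 2.9]
finger_gap: 0.273
grip_force: 63.9
time: 11.85
ee_pos: [504.4, 121.5, 136.3]
tool_rot: [0.617, 0.787, 0.001, 0.0]
contact_force: [-7.7, -6.6, 33.1]
finger_gap: 0.273
grip_force: 68.3
```

```bash
python3 -m crank '{"jaw":[-1,-1,-1],"travel":[[0,0,0.15],[0,0,0.2],[0,0,0.2]],"turn":[0,0,0]}'; python3 -m crank '{"jaw":[-1,-1,-1],"travel":[[0,0,0.1],[0,0,0.2],[0,0,0.2]],"turn":[0,0,0]}'
```

```text
time: 12.15
ee_pos: [505.1, 120.3, 135.5]
tool_rot: [0.618, 0.786, 0.001, 0.001]
contact_force: [-13.0, -13.5, 49.6]
finger_gap: 0.271
grip_force: 71.0
time: 12.45
ee_pos: [505.7, 118.7, 134.4]
tool_rot: [0.618, 0.786, 0.001, 0.002]
contact_force: [-13.7, -17.8, 62.1]
finger_gap: 0.275
grip_force: 73.6
```

```bash
python3 -m crank '{"jaw":[-1,-1,-1,-1],"travel":[[0,0,-0.5],[0,0,-1.5],[0,0,-2.2],[0,0,-2.2]],"turn":[0,0,0,0]}'; python3 - <<'E'
from h import *
st=observe();T=Ro.from_quat(st["tool_rot"]).as_matrix()
o=(T.T@(st["ee_pos"]-np.array([511.5,92.9,105.3])));print(o.round(1))
s=optics.snapshot("wrist");save(s,"w9.png")
ims=[cv2.resize(cv2.imread(f"pics/{n}.png")[90:330,190:330],(280,480),interpolation=2) for n in("w8","w9")]
cv2.imwrite("pics/m2.png",np.hstack(ims))
E
```

```text
time: 12.85
ee_pos: [504.2, 123.4, 152.6]
tool_rot: [0.616, 0.787, 0.001, 0.0]
contact_force: [0.3, 0.9, -2.8]
finger_gap: 0.272
grip_force: 64.4
[ 31.3   0.3 -47.3]
```

View pics/m2.png

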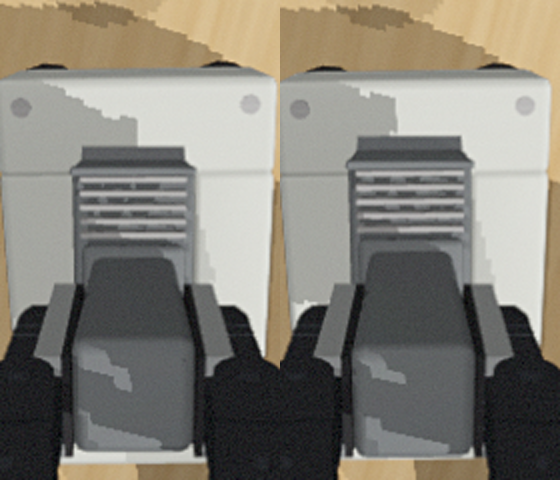

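It levelled only a little, to about -0.135 (block edge at row 170), because foot friction worked against it. I'll press lightly and drag right instead, so the friction helps.

```bash
python3 -m crank '{"jaw":[-1,-1,-1,-1,-1,-1,-1,-1],"travel":[[1,0,0],[1.2,0,1],[1.2,0,1.5],[1.2,0,1.75],[0.9,0,1.8],[0.6,0,1.85],[0.3,0,1.9],[0,0,1.95]],"turn":[0,0,0,0,0,0,0,0]}'; python3 -m crank '{"jaw":[-1,-1,-1,-1],"travel":[[-0.3,0,0],[-0.6,0,0.05],[-0.9,0,0.05],[-0.9,0,0.05]],"turn":[0,0,0,0]}';  python3 - <<'E'
from h import *
st=observe();T=Ro.from_quat(st["tool_rot"]).as_matrix()
o=(T.T@(st["ee_pos"]-np.array([511.5,92.9,105.3])));print(o.round(1))
s=optics.snapshot("wrist");save(s,"w10.png")
for n in("w8","w9","w10"):
    g=cv2.imread(f"pics/{n}.png",0).astype(float);print(n,150,g[150:200,236:280].mean(1).round().astype(int))
E
```

```text
time: 13.7
ee_pos: [503.8, 123.9, 132.4]
tool_rot: [0.616, 0.788, 0.001, -0.0]
contact_force: [-0.1, 3.2, 2.7]
finger_gap: 0.274
grip_force: 66.0
time: 14.1
ee_pos: [506.1, 113.5, 131.9]
tool_rot: [0.617, 0.787, 0.0, 0.0]
contact_force: [-0.2, 2.2, 5.6]
finger_gap: 0.272
grip_force: 66.1
[ 21.3  -0.4 -26.6]
w8 150 [190 190 190 190 190 189 190 189 189 190 190 192 177 131  92  91  94  93
  94  85  70  65  67  83 116 133 131 109 131 178 176 128  92  89  85 126
 176 175 128  97  92  88 127 175 175 130  99  91  86 128]
w9 150 [203 203 203 202 202 205 209 188 122  92  94  95  95  96  87  72  68  70
  72  71  91 124 137 130 107 143 186 172 121  99  93  90 139 181 174 125
  98  89  88 137 179 176 132  95  85  88 137 178 176 136]
w10 150 [ 97  98  98  94  81  74  74  76  75  77  79  77  84 117 138 135 114 116
 166 184 153 115 100  84 105 164 192 166 118 100  83 102 163 192 166 113
  93  84 103 164 192 166 108  89  86 103 159 185 152  87]
```

```bash
python3 -m crank '{"jaw":[-1,-1,-1,-1,-1,-1,-1,-1],"travel":[[0,0,-0.6],[0,0,-1.4],[-0.4,0,-2],[-1,0,-2.3],[-1.6,0,-2.3],[-1.8,0,-2.3],[-1.8,0,-2.3],[-1.8,0,-2.3]],"turn":[0,0,0,0,0,0,0,0]}'; python3 -m crank '{"jaw":[-1,-1,-1,-1],"travel":[[0,0,0],[0,0,0],[0,0,0],[0,0,0]],"turn":[0,0,0,0]}'; python3 - <<'E'
from h import *
st=observe();T=Ro.from_quat(st["tool_rot"]).as_matrix()
o=(T.T@(st["ee_pos"]-np.array([511.5,92.9,105.3])));print(o.round(1))
s=optics.snapshot("wrist");save(s,"w11.png")
s=optics.snapshot("scene");a=s["color"][140:240,180:280,::-1]
cv2.imwrite("pics/c11.png",np.hstack([cv2.resize(a,(384,384),interpolation=2),cv2.imread("pics/w11.png")[:,70:440]]))
E
```

```text
time: 14.95
ee_pos: [509.9, 96.7, 154.6]
tool_rot: [0.617, 0.787, -0.0, -0.0]
contact_force: [-1.0, 0.8, -2.7]
finger_gap: 0.268
grip_force: 65.2
time: 15.35
ee_pos: [510.1, 96.8, 154.8]
tool_rot: [0.617, 0.787, 0.0, -0.0]
contact_force: [-0.2, 0.4, -4.6]
finger_gap: 0.272
grip_force: 65.2
[  4.1  -0.5 -49.5]
```

View pics/c11.png

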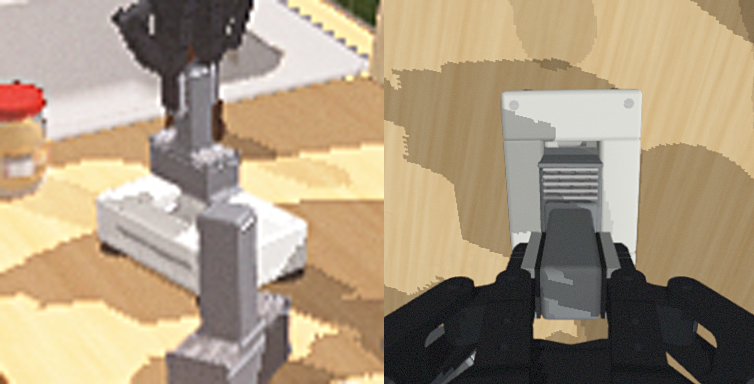

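The insert is held nearly upright above its socket: the block is at (195,170) in the scene view, clear of the cutter, and square to it in the wrist view. I'm handing in.

```bash
python3 -c "
from workcell import order
print(order.finish_job())"
```

```text
the job is handed in; nothing more can be done
None
```

I rocked the insert right, then left, lifted it clear of its socket and handed it in still held, about 2 cm above the cutter and within roughly 0.06 rad of upright. I touched the cutter's left top with it once to straighten it. The hand-in gave no verdict.

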